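# Shut the gold tub in the craft drawer

## Robot

A 7-joint arm with a two-finger parallel gripper is mounted at the origin on the work surface. World frame = base frame: x ahead of the robot, y to its left, z up, the work surface at z = 0. Lengths are in m, angles in rad, forces in N, time in s.
With the tool pointing down it reaches from about 0.35 to 0.775 m from the base axis. Payload 3.1 kg.
Tool frame: the origin (TCP) lies at the very end of the fingers, on their centre line; the grasp point (between the pads) lies 19 mm behind it (manip.grip_point_offset is the distance from the TCP to the grasp point, in m); x points along the fingers, z is the direction in which the jaws open and shut, and the axes are right-handed (so a half turn about x gives the same grasp; the last joint's range is limited). The gripper opens to 85 mm and grips with 20 to 120 N. Pads are 22 mm wide; open, the fingers measure 114 mm over their backs; the gripper's body (76 mm by 85 mm) begins 54 mm behind the grasp point. The pads swing forward as they close: fully open they stand 13 mm farther back than shut.
Start: joints at [-1.291, 0.311, 0.014, 1.512, -0.004, 1.319, -0.027], TCP at [0.174, 0.522, 0.231] pointing down, gripper open.
Joint ranges: [-2.7, 2.7], [-0.3, 1.91], [-1.27, 1.3], [0.12, 2.57], [-1.44, 4.58], [0.2, 2.03], [-3.05, 3.05]. Speed limits (rad/s): [2.79, 2.79, 3.14, 3.14, 3.14, 3.14, 3.14].

## Interface

Orientations are given as a unit quaternion [x, y, z, w].
In Python, from bench import manip, get_image, order gives the robot as it stands.
- The arm moves only by the shell command python3 -m crank 'ROWS' [FORCE]. ROWS is JSON, a list of rows, each a list of 7 numbers: the shift along the world's x, y, z in mm, then the turn, a rotation vector about the world's x, y, z in rad, then the closure, from 0 (fully open) to 1 (shut). In form: [[x, y, z, rx, ry, rz, jaw], ...]. A call has 1 to 8 rows; each row shifts and turns the commanded pose from where the row before left it; what a row does not reach is not made up. A row lasts 1/10 s, in which the tool goes at most 50 mm and 8.59 degrees, less where a joint would pass 70% of its speed; a pose out of reach is approached as far as the arm can. A call is refused whole if a number of a shift passes 50 or a number of a turn 0.15, either way. A call with a gripper value outside its range is refused whole. The fingers move at their own pace and stop on an object; FORCE is the grip in N (left out, the last holds). Time passes only in rows, so rows that do not move let the fingers close. It gives the time, the measured TCP pose, the force and the opening at its end, in the units of the state.
- manip.get_obs(): the state, without advancing time (a new reading comes with each control period).
- get_image(name): name is "scene" or "top" or "wrist"; returns a dict with "color" (420x560x3 uint8, blue, green, red), "mtx" (3x3 intrinsics, pixels), "T" (4x4, takes a point from camera to world coordinates); the wrist camera has in their place "T_tool_cam" (4x4, takes a point from camera to tool coordinates, whose origin is the TCP and whose axes are the tool frame's). Camera axes: x right, y up, looking along -z (the intrinsics and any distortion apply to the point x, -y, -z); pixel columns grow to the right and rows downward; lengths in m; the calibration is good to about 2 mm. The wrist camera is an equidistant fisheye: a pixel r from the principal point sees the ray r / f radians off the axis. A picture is of the moment at which its call begins: read the wrist's pose just before it. There is no depth.
- order.close_job(): hands the job in, once; it reports no verdict.
The state is a dict: "clock": time; "joint_pos": joint angles; "dq": joint speeds; "joint_efforts": joint torques, N m; "eef_pos": TCP position; "tcp_rot": TCP orientation; "contact_force": force on the tool from outside, world axes, zero at the start; "moment": the same for the moment, N m; "gripper_width": finger opening in m.
Only numpy, scipy, OpenCV 4.12 (cv2) and the standard library are available. Lean on these libraries where they do the work, as an engineer would, in place of code of your own. Each camera call takes 0.05 s, during which the arm holds its last target.

## Task

The drawer of craft supplies has three clear tubs standing with their hinged lids ajar. Press the lid of the tub with the gold sequins gently down with the fingertips until it is fully shut, then draw the hand clear. Do not lift or shove that tub, and leave the silver and copper tubs, the white-lidded jar and the ribbon spool alone: do not touch them or their lids.

Things in the scene. Friction and masses are not known exactly. Their poses are not given: they have to be found in the camera images.
- gold_tub: round clear tub full of gold-yellow sequins: 66 mm across at the foot, 72 mm at the lid, 40 mm high to the top of its lid when shut, 105 to 210 g, loose on the drawer's floor. Origin at the centre of its underside, z up; its lid's hinge lies on the tub's +x side (36 mm from the axis, 36 mm up), the lid's tab on its -x side
- gold_tab (a point): outer end of the white tab on the gold tub's lid, on the lid's upper face: 78 mm from the hinge axis; the tab is 20 mm wide and stands 6 mm out from the lid's rim. It comes down on an arc about the hinge as the lid shuts
- gold_lid (a joint): angle of the gold tub's lid in rad: 0 shut flat, about 0.35 to 0.7 ajar, up to 1.2 open. The lid is a clear 72 mm disc, 4 mm thick, with a white rim; a stiff hinge keeps it wherever it is left, and closing it takes 1 to 2 N near the tab until it stops hard at 0. The lid is thin: more than about 40 N would crack it
- silver_tub: round clear tub full of silver slivers: 66 mm across at the foot, 72 mm at the lid, 40 mm high to the top of its lid when shut, 105 to 210 g, loose on the drawer's floor. Origin at the centre of its underside, z up; its lid's hinge lies on the tub's +x side (36 mm from the axis, 36 mm up), the lid's tab on its -x side. To be left alone
- silver_tab (a point): outer end of the tab of the silver tub's lid, which is ajar and must stay as it is
- copper_tub: round clear tub full of copper-brown sequins: 66 mm across at the foot, 72 mm at the lid, 40 mm high to the top of its lid when shut, 105 to 210 g, loose on the drawer's floor. Origin at the centre of its underside, z up; its lid's hinge lies on the tub's +x side (36 mm from the axis, 36 mm up), the lid's tab on its -x side. To be left alone
- copper_tab (a point): outer end of the tab of the copper tub's lid, which is ajar and must stay as it is
- white_jar: round jar with a closed opaque white lid, 72 mm across, 40 mm high, loose; origin at the centre of its underside. To be left alone
- spool: ribbon spool lying flat, 72 mm across, 28 mm high, white top with a dark hub and gold ribbon, loose; origin at the centre of its underside. To be left alone
- drawer: shallow frosted-grey drawer fixed on the desk, 300 mm (its x) by 460 mm (its y), walls 50 mm high and 5 mm thick, floor 5 mm thick; origin at the centre of its underside. The tubs stand in it; fixed along its +y side lies a silver roll of 52 mm diameter (top 57 mm above the desk), at its -y side a low cream card box (35 mm high)

How it is judged:
By the outcome, as a careful person would: the job done as asked, in the order asked, and still so for the second after the job is handed in, with the robot touching nothing.
It also fails if it takes over 32 s, if anything falls off the work surface, if the arm or the gripper's body presses on something with over 40 N, if the wrist force passes 120 N, or if a joint passes its speed limit or range.

## Working session

There is one attempt and no reset: what is moved stays moved. The work goes in short steps, Python scripts to look and compute and a shell command to move; the robot and the scene stay as the last step left them, time stands still between calls to the robot, and variables do not carry over. Pictures are saved under pics/ and viewed, and the job is handed in when it is done.

```bash
ls; mkdir -p pics
python3 - <<'E'
from bench import manip,get_image
import cv2,numpy as np
o=manip.get_obs();print(o)
for n in("scene","top","wrist"):
    d=get_image(n);cv2.imwrite(f"pics/a_{n}.png",d["color"]);np.savez(f"pics/a_{n}.npz",**d)
    print(n,d["mtx"].tolist(),np.round(d.get("T",d.get("T_tool_cam")),4).tolist(),d.keys())
E
```

```text
pics
{'clock': 0.0, 'joint_pos': array([-1.29070063,  0.31172555,  0.01400111,  1.51307701, -0.00437519,
        1.31918719, -0.02715572]), 'dq': array([-1.01582500e-03, -8.52653081e-05, -1.31512635e-03,  9.29082491e-05,
       -1.62489855e-03, -3.54744288e-04,  1.45095905e-05]), 'joint_efforts': array([ 3.11678875e-06, -3.79921925e+01,  1.45981573e-01, -2.30592209e+01,
        1.22311508e-02,  1.34305592e-02,  2.41533876e-06]), 'eef_pos': array([0.17371844, 0.52107059, 0.23021311]), 'tcp_rot': array([-0.4139974 ,  0.57427167,  0.41294932,  0.57296689]), 'contact_force': array([ 0.48969144,  0.57594388, -0.29403944]), 'moment': array([-0.00786208, -0.01660902,  0.01209661]), 'gripper_width': 0.08547905774927946}
scene [[525.4290367701332, 0.0, 285.99477631366034], [0.0, 525.4290367701332, 210.90174743411026], [0.0, 0.0, 1.0]] [[0.412, -0.7834, 0.4653, 0.9903], [0.9112, 0.3574, -0.2051, -0.2139], [-0.0056, 0.5084, 0.8611, 0.8689], [0.0, 0.0, 0.0, 1.0]] dict_keys(['color', 'mtx', 'T'])
top [[488.4421049910849, 0.0, 275.54465930274375], [0.0, 488.4421049910849, 207.01926709481498], [0.0, 0.0, 1.0]] [[0.0224, 0.9943, -0.1046, 0.4587], [-0.9988, 0.0268, 0.0406, -0.0125], [0.0432, 0.1035, 0.9937, 0.7839], [0.0, 0.0, 0.0, 1.0]] dict_keys(['color', 'mtx', 'T'])
wrist [[325.19226210127806, 0.0, 275.55536089898385], [0.0, 325.19226210127806, 212.6118977942402], [0.0, 0.0, 1.0]] [[0.0014, 0.2916, -0.9565, -0.1417], [-0.0002, 0.9565, 0.2916, 0.0741], [1.0, -0.0002, 0.0014, -0.0006], [0.0, 0.0, 0.0, 1.0]] dict_keys(['color', 'mtx', 'T_tool_cam'])
```

View pics/a_scene.png

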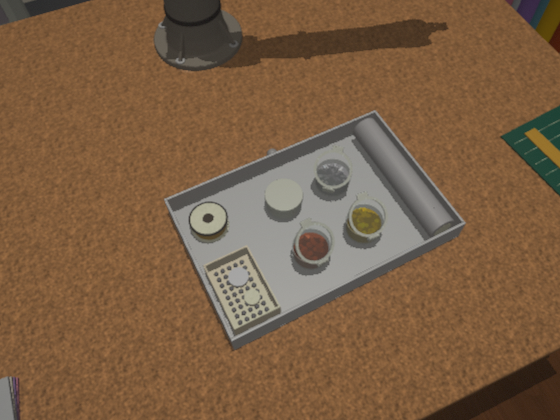

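View pics/a_top.png

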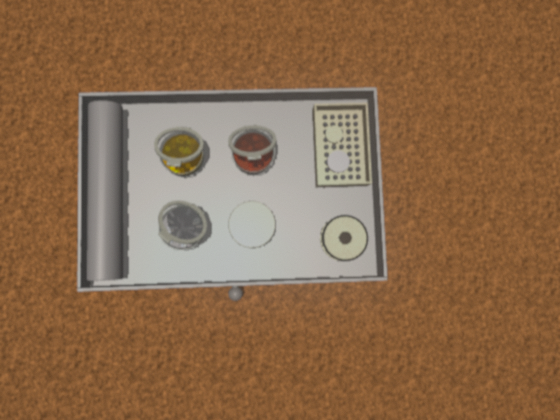

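View pics/a_wrist.png

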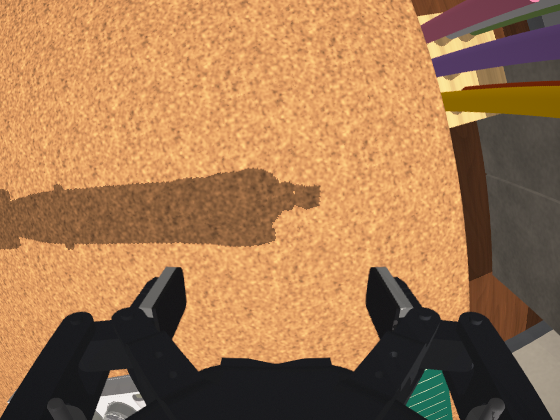

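```bash
python3 - <<'E'
import cv2,numpy as np
a=cv2.imread("pics/a_top.png")[110:265,140:300];b=cv2.imread("pics/a_scene.png")[140:280,270:410]
cv2.imwrite("pics/b_top.png",cv2.resize(a,None,fx=3.75,fy=3.75,interpolation=cv2.INTER_CUBIC))
cv2.imwrite("pics/b_scene.png",cv2.resize(b,None,fx=4,fy=4,interpolation=cv2.INTER_CUBIC))
E
cat > h.py <<'E'
import numpy as np
def load(n,p="a"):
    d=np.load(f"pics/{p}_{n}.npz");return d["mtx"],d["T"]
def unproj(n,u,v,z,p="a"):
    K,T=load(n,p);c=np.array([(u-K[0,2])/K[0,0],-(v-K[1,2])/K[1,1],-1.]);r=T[:3,:3]@c
    return T[:3,3]+r*(z-T[2,3])/r[2]
def proj(n,P,p="a"):
    K,T=load(n,p);c=(np.asarray(P)-T[:3,3])@T[:3,:3]
    return np.stack([K[0,2]+K[0,0]*c[...,0]/-c[...,2],K[1,2]-K[1,1]*c[...,1]/-c[...,2]],-1)
E
python3 -c "
from h import *
for uv in [(78,93),(376,89),(385,279),(78,290)]: print(unproj('top',*uv,.05).round(3))
for uv in [(179,150),(252,149),(183,225),(252,224),(345,238)]: print(unproj('top',*uv,.04).round(3))
"
```

```text
[0.702 0.262 0.05 ]
[ 0.726 -0.196  0.05 ]
[ 0.432 -0.21   0.05 ]
[0.406 0.244 0.05 ]
[0.621 0.108 0.04 ]
[ 0.626 -0.004  0.04 ]
[0.506 0.097 0.04 ]
[ 0.51  -0.008  0.04 ]
[ 0.492 -0.15   0.04 ]
```

View pics/b_top.png

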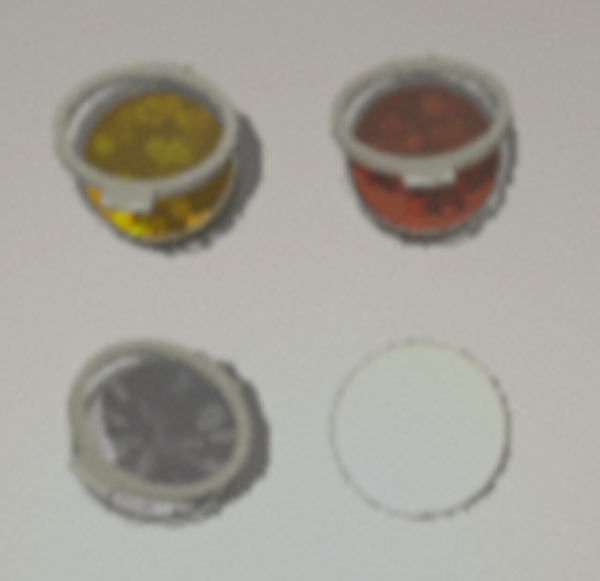

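View pics/b_scene.png

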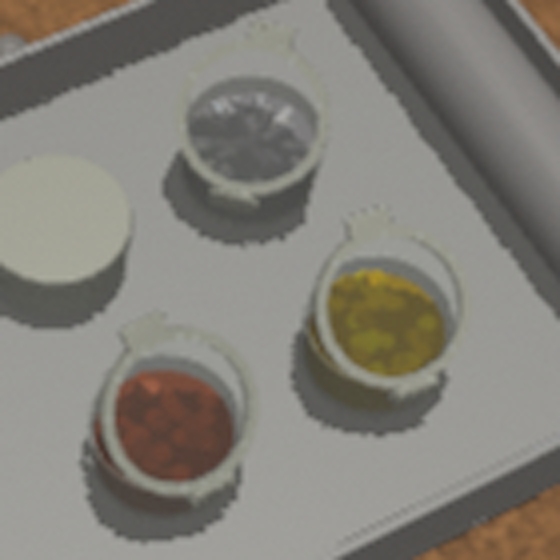

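```bash
cat > fit.py <<'E'
from h import *
from scipy.optimize import least_squares
import cv2
tr=np.array([(54,138),(70,92),(110,68),(160,62),(205,78),(235,110),(240,145),(215,178),(70,170)])
sr=np.array([(314,315),(328,268),(400,230),(440,250),(463,300),(450,350),(370,385),(335,360)])
tt=np.array([(103,205),(152,208)]);st=np.array([(352,212),(392,210)])
ct=lambda c:np.array([140,110])+(c+.5)/3.75-.5
cs=lambda c:np.array([270,140])+(c+.5)/4-.5
def lid(p,X,h=.004):
    x,y,yaw,a=p;X=np.atleast_2d(X) # X: in-lid coords (dist from hinge, lateral)
    d,l=X[:,0],X[:,1]
    q=np.stack([.036-d*np.cos(a)+h*np.sin(a)*1,l,.036+.005+d*np.sin(a)+h*np.cos(a)],-1)
    c,s=np.cos(yaw),np.sin(yaw)
    return np.stack([x+c*q[:,0]-s*q[:,1],y+s*q[:,0]+c*q[:,1],q[:,2]],-1)
t=np.linspace(0,2*np.pi,361);ring=np.stack([.036+.036*np.cos(t),.036*np.sin(t)],-1)
tabc=np.array([(.078,.010),(.078,-.010)])
def res(p):
    r=[]
    for n,pts,tab in(("top",ct(tr),ct(tt)),("scene",cs(sr),cs(st))):
        P=np.concatenate([proj(n,lid(p,ring,h)) for h in(.004,)]).astype(np.float32)
        for q in pts: r.append(cv2.pointPolygonTest(P.reshape(-1,1,2),tuple(map(float,q)),True))
        T=proj(n,lid(p,tabc)); 
        D=min((T-tab,T[::-1]-tab),key=lambda e:(e**2).sum())
        r+=list(D.ravel())
    return np.array(r)
if __name__=="__main__":
    for y0 in(-.3,0,.3):
        s=least_squares(res,[.62,.108,y0,.5],diff_step=1e-3,loss="soft_l1");print(s.x.round(4),s.cost);
    p=s.x;print(res(p).round(1));print("tab",lid(p,[[.078,0]]).round(4),"hinge",lid(p,[[0,0]]).round(4),"shut tab",lid([*p[:3],0],[[.078,0]]).round(4))
    a=cv2.imread("pics/a_top.png");b=cv2.imread("pics/a_scene.png")
    f=np.linspace(0,2*np.pi,80);foot=np.stack([p[0]+.033*np.cos(f),p[1]+.033*np.sin(f),0*f+.005],-1)
    out=[]
    for n,o in(("top",(140,110)),("scene",(300,170))):
        im=cv2.resize(cv2.imread(f"pics/a_{n}.png"),None,fx=4,fy=4,interpolation=cv2.INTER_CUBIC)
        for P,c in((lid(p,ring),(0,0,255)),(foot,(255,0,0)),(lid(p,[[.072,.01],[.078,.01],[.078,-.01],[.072,-.01]]),(0,255,0))):
            cv2.polylines(im,[np.round(proj(n,P)*4+1.5).astype(np.int32)],False,c,1)
        out.append(im[o[1]*4:o[1]*4+400,o[0]*4:o[0]*4+400])
    cv2.imwrite("pics/fit.png",np.hstack(out))
E
python3 fit.py
```

```text
[ 0.6186  0.1052 -0.1199  0.5303] 8.951421081719985
[ 0.6186  0.1052 -0.1199  0.5303] 8.951411614504682
[ 0.6186  0.1052 -0.1198  0.5303] 8.951419215842023
[-0.4 -0.5 -0.5 -0.6 -0.   0.1 -0.8 -0.7 -0.5 -1.3 -0.5 -0.6  0.7  0.3
  1.2  0.6  0.9  1.6  1.9  0.4  0.9 -1.6  2.6 -1.   0.2]
tab [[0.5895 0.1087 0.0839]] hinge [[0.6563 0.1006 0.0445]] shut tab [[0.5769 0.1102 0.045 ]]
```

View pics/fit.png

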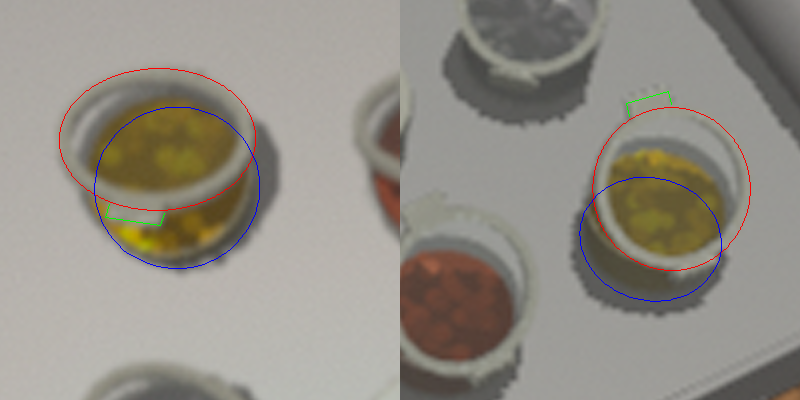

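```bash
python3 - <<'E'
from bench import manip
from scipy.spatial.transform import Rotation as R
print(R.from_quat(manip.get_obs()["tcp_rot"]).as_matrix().round(3))
E
python3 -m crank '[[40,-30,0,0,0,0,1],[45,-40,0,0,0,0,1],[45,-45,0,0,0,0,1],[45,-45,0,0,0,0,1]]' 20
```

```text
[[-0.001 -0.949  0.316]
 [-0.002  0.316  0.949]
 [-1.    -0.    -0.002]]
clock: 0.55
eef_pos: [0.3231, 0.3862, 0.231]
tcp_rot: [-0.414, 0.574, 0.413, 0.573]
contact_force: [0.6, 1.1, -0.5]
gripper_width: 0.0282
```

```bash
python3 -m crank '[[40,-40,0,0,0,0.1,1],[40,-40,0,0,0,0.1,1],[40,-40,0,0,0,0,1],[40,-40,0,0,0,0,1],[40,-40,0,0,0,0,1],[20,-20,0,0,0,0,1],[0,0,0,0,0,0,1],[0,0,0,0,0,0,1]]'
```

```text
clock: 1.35
eef_pos: [0.5186, 0.1908, 0.2308]
tcp_rot: [-0.468, 0.53, 0.469, 0.53]
contact_force: [0.6, 0.9, 0.3]
gripper_width: 0.0002
```

```bash
python3 -m crank '[[25,-25,0,0,0,0,1],[25,-25,0,0,0,0,1],[20,-20,-20,0,0,0,1],[10,-13,-30,0,0,0,1],[0,0,-30,0,0,0,1],[0,0,0,0,0,0,1],[0,0,0,0,0,0,1]]'
python3 - <<'E'
from bench import manip,get_image
import cv2,numpy as np
o=manip.get_obs();print(o["eef_pos"],o["tcp_rot"],o["contact_force"],o["joint_pos"].round(2))
for n in("scene","top","wrist"):
    d=get_image(n);cv2.imwrite(f"pics/c_{n}.png",d["color"]);np.savez(f"pics/c_{n}.npz",**d,pos=o["eef_pos"],rot=o["tcp_rot"])
E
```

```text
clock: 2.05
eef_pos: [0.5977, 0.1108, 0.1513]
tcp_rot: [-0.469, 0.529, 0.47, 0.529]
contact_force: [0.2, -0.1, 0.8]
gripper_width: 0.0002
[0.59771501 0.11076023 0.15125665] [-0.46884202  0.52875252  0.47039272  0.52852495] [ 0.22974375 -0.07922154  0.81962912] [-0.42  0.49  0.31  1.47 -0.15  1.2   1.36]
```

View pics/c_wrist.png

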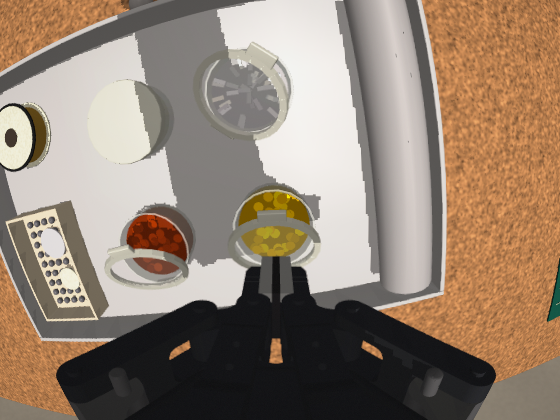

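View pics/c_scene.png

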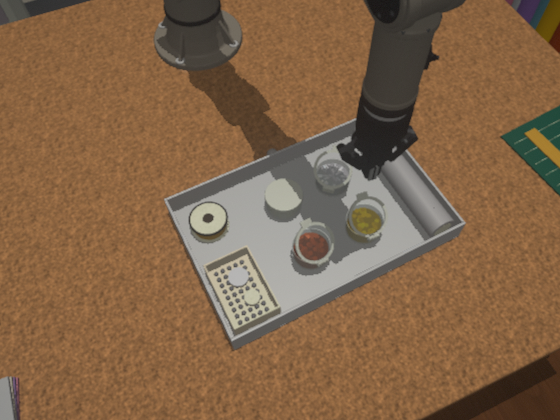

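```bash
cat > w.py <<'E'
import numpy as np,cv2,sys
from scipy.spatial.transform import Rotation as R
from fit import lid,ring
def wproj(P,p):
    d=np.load(f"pics/{p}_wrist.npz");K=d["mtx"];T=np.eye(4);T[:3,:3]=R.from_quat(d["rot"]).as_matrix();T[:3,3]=d["pos"];T=T@d["T_tool_cam"]
    c=(np.atleast_2d(P)-T[:3,3])@T[:3,:3];v=np.stack([c[:,0],-c[:,1],-c[:,2]],-1)
    return cv2.fisheye.distortPoints((v[:,:2]/v[:,2:])[:,None],K,np.zeros(4))[:,0]
if __name__=="__main__":
    p=sys.argv[1];q=[float(x) for x in sys.argv[2:6]]
    im=cv2.resize(cv2.imread(f"pics/{p}_wrist.png"),None,fx=3,fy=3,interpolation=cv2.INTER_CUBIC)
    f=np.linspace(0,6.2832,80);foot=np.stack([q[0]+.033*np.cos(f),q[1]+.033*np.sin(f),0*f+.005],-1)
    for P,c in((lid(q,ring),(0,0,255)),(foot,(255,0,0)),(lid(q,[[.072,.01],[.078,.01],[.078,-.01],[.072,-.01]]),(0,255,0))):
        cv2.polylines(im,[np.round(wproj(P,p)*3+1).astype(np.int32)],False,c,1)
    cv2.imwrite(f"pics/{p}_wfit.png",im[450:950,450:1100])
E
python3 w.py c .6186 .1052 -.12 .53
```

```text
(no output)
```

View pics/c_wfit.png

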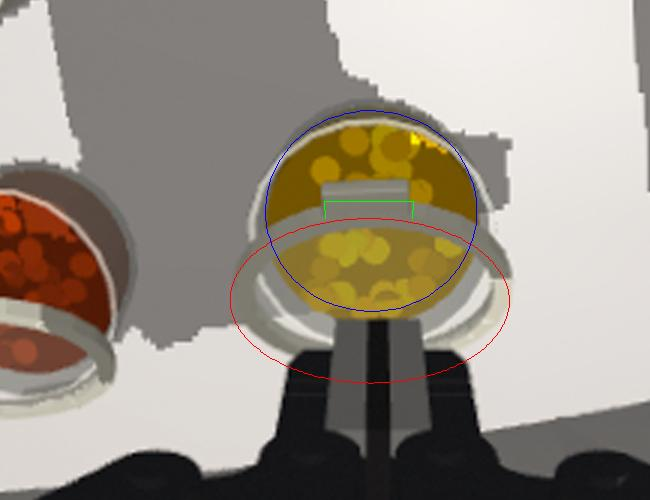

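```bash
cat > fit3.py <<'E'
import fit,w
from fit import *
wr=np.array([(232,283),(511,268),(255,240),(490,230),(275,347),(245,320),(505,300)]);wt=np.array([(322,193),(409,193)])
cw=lambda c:150+(c-1.)/3
def res3(p):
    # p[4:6] scene px offset
    r=[]
    for n,pts,tab in(("top",ct(tr),ct(tt)),("scene",cs(sr)-p[4:6],cs(st)-p[4:6]),("w",cw(wr),cw(wt))):
        pj=(lambda P:w.wproj(P,"c")) if n=="w" else (lambda P:proj(n,P))
        k=.5 if n=="w" else 1
        P=pj(lid(p[:4],ring)).astype(np.float32)
        for q in pts: r.append(k*cv2.pointPolygonTest(P.reshape(-1,1,2),tuple(map(float,q)),True))
        T=pj(lid(p[:4],tabc));D=min((T-tab,T[::-1]-tab),key=lambda e:(e**2).sum());r+=list(k*D.ravel())
    return np.r_[r,p[4]/1.5,p[5]/1.5]
for a in(.5,.7):
    s=least_squares(res3,[.62,.105,-.1,a,.01,.01],diff_step=1e-3,loss="soft_l1");print(s.x.round(4),s.cost);print(res3(s.x).round(1))
p=s.x[:4];print(lid(p,[[.078,0]]).round(4),"hinge",lid(p,[[0,0]]).round(4))
import os;os.system("python3 w.py c %f %f %f %f"%tuple(p))
E
python3 fit3.py
```

```text
[ 0.6187  0.1053 -0.1134  0.499   0.4429 -0.2455] 14.854475954032981
[-0.3 -0.7 -0.5 -0.6 -0.  -0.1 -0.8 -0.2  0.1 -1.1  0.6 -0.4  1.8 -0.1
  1.1  0.8  1.2  1.9  2.2  0.   0.4 -1.5  2.5 -1.   0.1 -0.  -1.5 -1.
 -2.9  1.7  1.3  0.6  0.3  0.   0.5 -0.   0.3 -0.2]
[ 0.6187  0.1053 -0.1134  0.4989  0.4449 -0.2501] 14.854521927731916
[-0.3 -0.7 -0.5 -0.6 -0.  -0.1 -0.8 -0.2  0.1 -1.1  0.6 -0.4  1.8 -0.1
  1.1  0.8  1.2  1.9  2.2  0.   0.4 -1.5  2.5 -1.   0.1 -0.  -1.5 -1.
 -2.9  1.7  1.3  0.6  0.3  0.   0.5 -0.   0.3 -0.2]
[[0.5883 0.1087 0.0818]] hinge [[0.6564 0.101  0.0445]]
```

View pics/c_wfit.png

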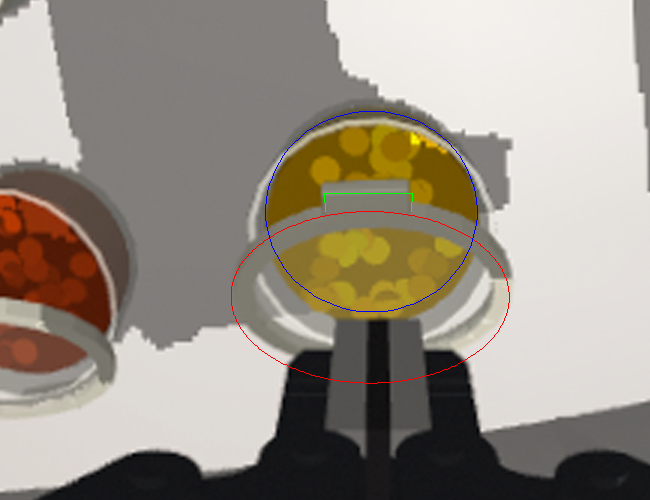

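Run:
```python
from w import *
import fit
from h import unproj
print(wproj(unproj('top',252,224,.045),"c"),wproj(unproj('top',345,238,.033),"c"))
im=cv2.imread("pics/c_wrist.png")[170:290,210:340]
im=cv2.resize(im,None,fx=6,fy=6,interpolation=cv2.INTER_CUBIC)[:600]
for a,c in((.5,(0,0,255)),(.7,(255,0,0))):
    for h in(.004,0):
        P=lid([.6187,.1053,-.113,a],ring,h);cv2.polylines(im,[np.round((wproj(P,"c")-[210,170])*6+2.5).astype(np.int32)],False,c,1)
cv2.imwrite("pics/c_z.png",im)
```

```text
[[119.63673227 124.93247992]] [[  9.76948605 139.39943739]]
```

View pics/c_z.png

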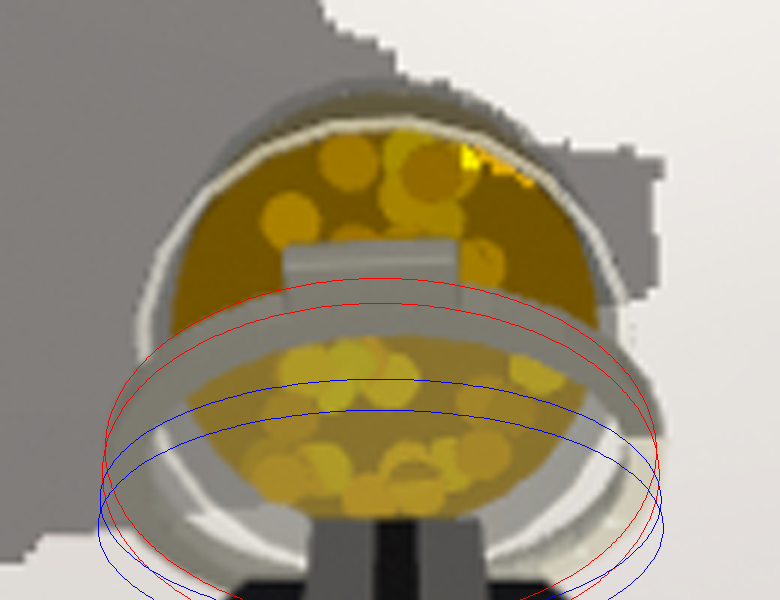

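```bash
python3 -m crank '[[0,-3,-15,0,0,0,1],[0,0,-20,0,0,0,1],[0,0,-15,0,0,0,1],[0,0,-5,0,0,0,1],[0,0,0,0,0,0,1],[0,0,0,0,0,0,1]]'
python3 - <<'E'
from bench import manip,get_image
import cv2,numpy as np
o=manip.get_obs();print(o["eef_pos"],o["contact_force"])
for n in("scene","top","wrist"):
    d=get_image(n);cv2.imwrite(f"pics/d_{n}.png",d["color"]);np.savez(f"pics/d_{n}.npz",**d,pos=o["eef_pos"],rot=o["tcp_rot"])
b=[cv2.imread("pics/d_scene.png")[110:290,250:430],cv2.imread("pics/d_top.png")[80:260,110:290]]
cv2.imwrite("pics/d_z.png",np.hstack([cv2.resize(i,(400,400),interpolation=cv2.INTER_CUBIC) for i in b]))
E
```

```text
clock: 2.8
eef_pos: [0.5998, 0.1055, 0.0978]
tcp_rot: [-0.469, 0.529, 0.468, 0.53]
contact_force: [1.6, -1.2, -0.1]
gripper_width: 0.0002
[0.59980978 0.10550397 0.09783345] [ 1.59378998 -1.16411759 -0.05226057]
```

View pics/d_wrist.png

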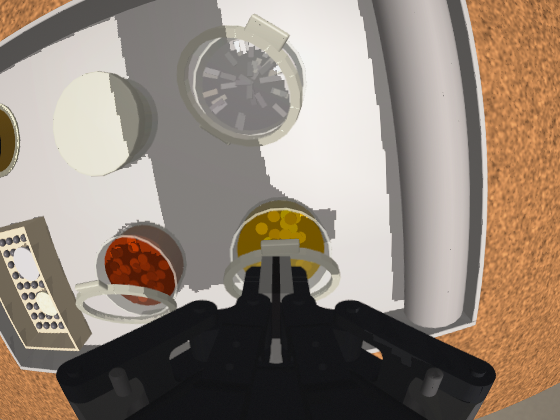

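View pics/d_z.png

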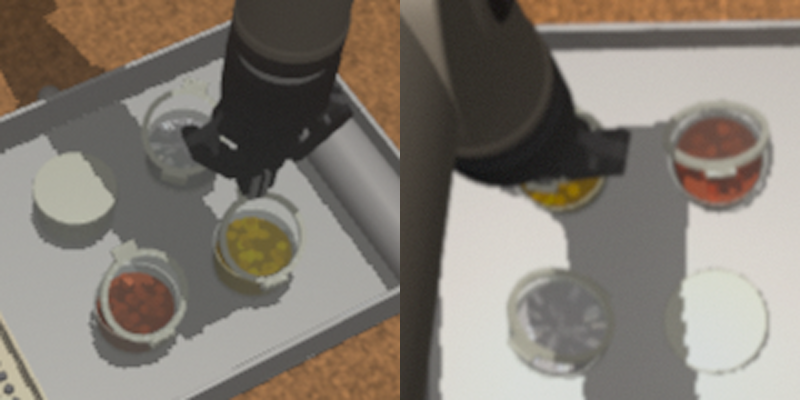

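```bash
python3 -c "
from h import *
for z in(.14,.16,.2): print(unproj('top',212.6,147,z).round(3))
print(unproj('top',110+268*.45,80+150*.45,.06).round(3))
"
python3 -m crank '[[-1,2,-4,0,0,0,1],[0,0,-4,0,0,0,1],[0,0,-3,0,0,0,1],[0,0,0,0,0,0,1]]'
python3 -m crank '[[0,0,-3,0,0,0,1],[0,0,-3,0,0,0,1],[0,0,0,0,0,0,1]]'
```

```text
[0.605 0.047 0.14 ]
[0.6   0.045 0.16 ]
[0.591 0.042 0.2  ]
[0.623 0.028 0.06 ]
clock: 3.35
eef_pos: [0.5973, 0.1071, 0.0845]
tcp_rot: [-0.468, 0.53, 0.469, 0.529]
contact_force: [0.1, -0.5, 0.3]
gripper_width: -0.0003
clock: 3.65
eef_pos: [0.5975, 0.107, 0.0787]
tcp_rot: [-0.469, 0.53, 0.469, 0.529]
contact_force: [0.7, 0.1, 0.2]
gripper_width: 0.0002
```

```bash
python3 -m crank '[[0,0,-2,0,0,0,1],[0,0,-2,0,0,0,1],[0,0,-2,0,0,0,1],[0,0,0,0,0,0,1]]'
python3 -m crank '[[0,0,-2,0,0,0,1],[0,0,-2,0,0,0,1],[0,0,-2,0,0,0,1],[0,0,0,0,0,0,1]]'
python3 - <<'E'
from bench import manip,get_image
import cv2,numpy as np
d=get_image("wrist");b=get_image("scene")["color"][110:290,250:430]
cv2.imwrite("pics/e_z.png",np.hstack([cv2.resize(i,(400,400),interpolation=cv2.INTER_CUBIC) for i in (d["color"][160:340,190:370],b)]))
E
```

```text
clock: 4.05
eef_pos: [0.5976, 0.1071, 0.0729]
tcp_rot: [-0.469, 0.53, 0.469, 0.529]
contact_force: [-0.5, 0.5, -0.6]
gripper_width: -0.0002
clock: 4.45
eef_pos: [0.5976, 0.1071, 0.0669]
tcp_rot: [-0.469, 0.53, 0.469, 0.529]
contact_force: [0.4, 0.3, -0.1]
gripper_width: 0.0001
```

View pics/e_z.png

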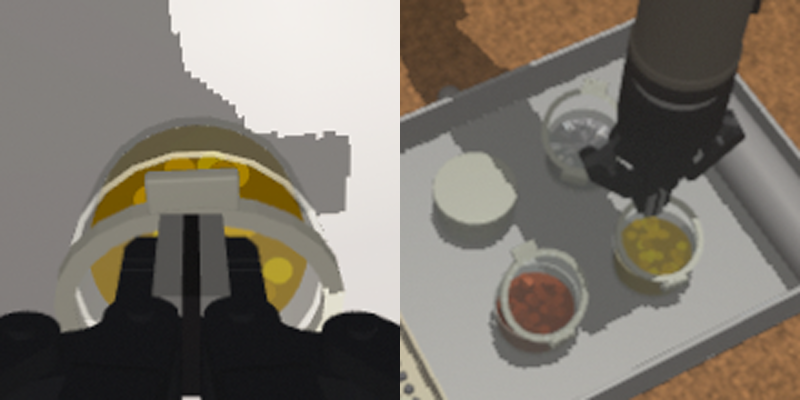

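```bash
python3 -m crank '[[0,0,-2,0,0,0,1],[0,0,-2,0,0,0,1],[0,0,-2,0,0,0,1],[0,0,0,0,0,0,1]]'
python3 -m crank '[[0,0,-2,0,0,0,1],[0,0,-2,0,0,0,1],[0,0,-2,0,0,0,1],[0,0,0,0,0,0,1]]'
python3 -m crank '[[0,0,-2,0,0,0,1],[0,0,-2,0,0,0,1],[0,0,-1,0,0,0,1],[0,0,0,0,0,0,1]]'
python3 - <<'E'
from bench import manip,get_image
import cv2,numpy as np
d=get_image("wrist");b=get_image("scene")["color"][110:290,250:430]
cv2.imwrite("pics/f_z.png",np.hstack([cv2.resize(i,(400,400),interpolation=cv2.INTER_CUBIC) for i in (d["color"][160:340,190:370],b)]))
E
```

```text
clock: 4.95
eef_pos: [0.5976, 0.1071, 0.0609]
tcp_rot: [-0.469, 0.53, 0.469, 0.529]
contact_force: [0.1, -0.1, -0.0]
gripper_width: 0.0
clock: 5.35
eef_pos: [0.5976, 0.1071, 0.0549]
tcp_rot: [-0.469, 0.53, 0.469, 0.529]
contact_force: [-0.0, -0.1, -0.8]
gripper_width: 0.0005
clock: 5.75
eef_pos: [0.5976, 0.107, 0.05]
tcp_rot: [-0.469, 0.53, 0.469, 0.529]
contact_force: [-0.7, -0.5, 0.0]
gripper_width: -0.0003
```

View pics/f_z.png

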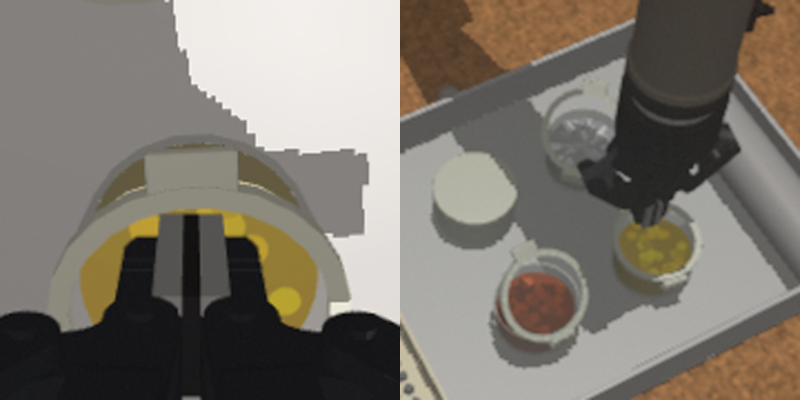

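```bash
python3 -m crank '[[0,0,-1,0,0,0,1],[0,0,-1,0,0,0,1],[0,0,-1,0,0,0,1],[0,0,0,0,0,0,1]]'
python3 -m crank '[[0,0,-1,0,0,0,1],[0,0,0,0,0,0,1],[0,0,0,0,0,0,1]]'
python3 -m crank '[[0,0,-1,0,0,0,1],[0,0,0,0,0,0,1],[0,0,0,0,0,0,1]]'
```

```text
clock: 6.25
eef_pos: [0.5977, 0.1071, 0.0471]
tcp_rot: [-0.469, 0.53, 0.469, 0.529]
contact_force: [0.0, 0.1, 0.5]
gripper_width: 0.0001
clock: 6.55
eef_pos: [0.5978, 0.1071, 0.0462]
tcp_rot: [-0.469, 0.529, 0.469, 0.529]
contact_force: [-0.4, 0.8, -1.1]
gripper_width: 0.0001
clock: 6.85
eef_pos: [0.5978, 0.1071, 0.0452]
tcp_rot: [-0.469, 0.53, 0.469, 0.529]
contact_force: [-0.3, -0.8, -0.5]
gripper_width: 0.0003
```

```bash
python3 -m crank '[[0,0,-1,0,0,0,1],[0,0,0,0,0,0,1],[0,0,0,0,0,0,1]]'
python3 -m crank '[[0,0,-0.5,0,0,0,1],[0,0,0,0,0,0,1],[0,0,0,0,0,0,1]]'
```

```text
clock: 7.15
eef_pos: [0.5978, 0.1071, 0.045]
tcp_rot: [-0.469, 0.529, 0.469, 0.53]
contact_force: [-2.3, -0.6, 4.9]
gripper_width: -0.0002
clock: 7.45
eef_pos: [0.5978, 0.1071, 0.0448]
tcp_rot: [-0.469, 0.529, 0.469, 0.53]
contact_force: [-2.6, -0.3, 7.4]
gripper_width: -0.0002
```

```bash
python3 -m crank '[[0,0,2,0,0,0,1],[0,0,5,0,0,0,1],[0,0,15,0,0,0,1],[0,0,30,0,0,0,1],[0,0,40,0,0,0,1],[0,0,40,0,0,0,1],[-20,20,20,0,0,0,1],[-30,30,0,0,0,0,1]]'
python3 -m crank '[[-40,40,0,0,0,0,1],[-40,40,0,0,0,0,1],[-40,40,0,0,0,0,1],[-40,40,0,0,0,0,1],[0,0,0,0,0,0,1],[0,0,0,0,0,0,1],[0,0,0,0,0,0,1]]'
python3 - <<'E'
from bench import manip,get_image
import cv2,numpy as np
import fit
from fit import *
a=get_image("top")["color"];b=get_image("scene")["color"]
cv2.imwrite("pics/g_top.png",a);cv2.imwrite("pics/g_scene.png",b)
out=[]
p=[.6187,.1053,-.113,0]
for n,im,o in(("top",a,(130,100)),("scene",b,(270,145))):
    im=cv2.resize(im,None,fx=3,fy=3,interpolation=cv2.INTER_CUBIC)
    out.append(im[o[1]*3:o[1]*3+400,o[0]*3:o[0]*3+400])
cv2.imwrite("pics/g_z.png",np.hstack(out))
ref=cv2.imread("pics/a_top.png");d=cv2.absdiff(ref,a).max(2)
for nm,(x,y) in dict(silver=(183,225),copper=(252,149),jar=(252,224),spool=(345,238),gold=(179,150)).items(): print(nm,(d[y-28:y+28,x-28:x+28]>40).sum())
E
```

```text
clock: 8.25
eef_pos: [0.5522, 0.1547, 0.2014]
tcp_rot: [-0.469, 0.528, 0.464, 0.534]
contact_force: [-0.4, 0.6, -0.1]
gripper_width: 0.0
clock: 8.95
eef_pos: [0.4076, 0.2974, 0.1965]
tcp_rot: [-0.469, 0.53, 0.468, 0.53]
contact_force: [-0.4, 0.1, 0.8]
gripper_width: 0.0
silver 0
copper 0
jar 0
spool 0
gold 736
```

View pics/g_z.png

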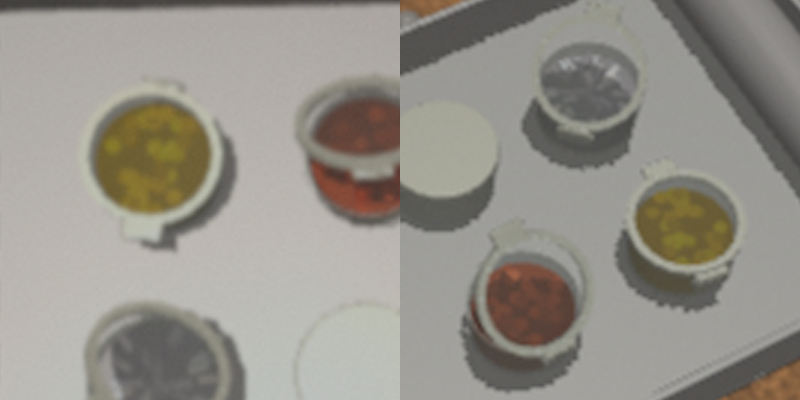

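Run:
```python
import cv2,numpy as np
from h import unproj
print(unproj('top',130+152/3,100+157/3,.045).round(4))
a=cv2.imread("pics/a_scene.png");g=cv2.imread("pics/g_scene.png")
print("lower half of gold diff",(cv2.absdiff(a,g).max(2)[228:246,345:390]>25).sum(),"shadow/foot")
# sequins texture shift in scene
t=a[208:232,354:380]
r=cv2.matchTemplate(g[198:244,344:392],t,cv2.TM_CCOEFF_NORMED);print(cv2.minMaxLoc(r))
from bench import order
order.close_job()
```

```text
[0.6165 0.1042 0.045 ]
lower half of gold diff 123 shadow/foot
(-0.1792789101600647, 0.8012166619300842, (8, 17), (9, 10))
the job is handed in; nothing more can be done
```

The gold tub's lid is shut, the hand is well clear, and the job is handed in at about 9 s on the robot's clock.

- **Pressing:** I came straight down with the closed fingertips just inside the tab. The lid stopped hard with the tip at z = 0.045 m, which is exactly the height of a shut lid. The vertical force on the tool read about 7 N there, so I lifted straight up and away.
- **Lid:** the final top and scene pictures show the gold lid flat and centred on its tub.
- **Other items:** in the top view, the silver tub, copper tub, jar and spool show no changed pixels from the first picture.
- **Gold tub position:** the measured centre is (0.6165, 0.104) m, against (0.619, 0.105) m before. That 2 mm difference is about the calibration error. The sequins matched to within 1 pixel in the scene view, though only moderately well (0.80). About 120 pixels near the tub's foot and shadow changed. I put that down to the lid and its shadow coming down, but a shift of a millimetre or so cannot be ruled out.
- **Disagreement:** the wrist camera was about 5 pixels off from the other two when checked on the white jar. I relied on the top and scene cameras and on the contact height instead.

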